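Find the stamped parts bin and send it to dispatch

ROBOT

A 6-joint arm with a two-finger parallel gripper is mounted at the origin on the work surface. World frame = base frame: x ahead of the robot, y to its left, z up, the work surface at z = 0. Lengths are in mm, angles in rad, forces in N, time in s.
With the tool pointing down it reaches from about 350 to 775 mm from the base axis. Payload 7.3 kg.
Tool frame: the origin (TCP) lies between the finger pads; the fingertips stand 14 mm ahead of it and the grasp point (between the pads) lies 5 mm behind it; y points along the fingers, z is the direction in which the jaws open and shut, and the axes are right-handed (so a half turn about y gives the same grasp; the last joint's range is limited). The gripper opens to 92 mm and grips with 3 to 60 N. Pads are 19 mm wide; open, the fingers measure 130 mm over their backs; the gripper's body (75 mm by 190 mm) begins 47 mm behind the grasp point.
Start: joints at [0.958, 0.342, 1.524, -0, 1.275, -0.146], TCP at [236.255, 468.857, 240.741] pointing down, gripper open.
Joint ranges: [-2.53, 2.53], [-0.77, 2.02], [0.04, 2.7], [-1, 4.14], [0.28, 2.66], [-3.11, 3.11]. Speed limits (rad/s): [2.57, 2.57, 3.14, 3.14, 3.14, 3.14].

INTERFACE

Orientations are given as [roll, pitch, yaw] about the fixed x, y, z axes, in that order (R = Rz(yaw) Ry(pitch) Rx(roll)).
In Python, from plant import bot, vision, order gives the robot as it stands.
- The arm moves only by the tool apply_moves, never from a script. Its argument "rows" is a list of rows, each a list of 3 entries, a list of its own where there are three numbers: the shift along the tool's x, y, z in cm, then the turn about the tool's y in rad, then the finger opening in cm, from 0 to 9.18. A call has 1 to 5 rows; each row is the pose to reach, as a shift and turn from the pose measured when the call began, along the tool's axes at that moment; what a row does not reach only later rows make up. A row lasts 1/8 s, in which the tool goes at most 62.5 mm and 10.7 degrees, less where a joint would pass 70% of its speed; a pose out of reach is approached as far as the arm can. A call with a gripper value outside its range is refused whole. The fingers move at their own pace and stop on an object; the grip force is fixed at half the most. Time passes only in rows, so rows that repeat a pose let the fingers close. It gives the time, the measured TCP pose, the force and the opening at its end, in the units of the state.
- bot.get_obs(): the state, without advancing time (a new reading comes with each control period).
- vision.capture(name): name is "scene" or "top"; returns the picture (480x640x3 uint8, red, green, blue); there is no depth.
- vision.camera_info(name): a dict with "mtx" (3x3 intrinsics, pixels), "distortion" ([k1, k2, p1, p2, k3] as OpenCV has them; the pictures are not rectified), "rvec" (rotation vector, rad) and "tvec" (3), from world to camera coordinates, as OpenCV has them. Camera axes: x right, y down, z forward; pixel columns grow to the right and rows downward; lengths in mm; the calibration is good to about 2 mm. A picture is of the moment at which its call begins. camera_info takes no time and is no camera call.
- order.close_job(): hands the job in, once; it reports no verdict.
The state is a dict: "time": time; "joint_positions": joint angles; "dq": joint speeds; "tau": joint torques, N m; "tool_pos": TCP position; "tcp_rot": TCP orientation; "contact_force": force on the tool from outside, world axes, zero at the start; "moment": the same for the moment, N m; "grip_width": finger opening in mm.
Only numpy, scipy, OpenCV 4.12 (cv2) and the standard library are available. Lean on these libraries where they do the work, as an engineer would, in place of code of your own. Each camera call takes 0.05 s, during which the arm holds its last target.

TASK

Two empty grey parts bins stand upright on the bench and only one has a ring stamped under its floor. Without gripping or lifting anything, gently tip both bins over onto their sides with the fingers so that the undersides show, and only then push the stamped one, still lying on its side, until it lies across the white dispatch line, about half of it on either side. Leave the plain bin lying where it fell, beyond the line, and do not disturb the jar, the sanding block or the scraper.

Things in the scene. Friction and masses are not known exactly. Their poses are not given: they have to be found in the camera images.
- bin_stamped: Open-topped grey plastic box, 60 (own x) x 100 (own y) x 100 mm tall, walls and floor 4 mm, 0.17 to 0.35 kg. Origin: centre of the underside; z points out of the mouth. Starts upright, on the left or the right, own +x away from the robot within 0.25 rad. A flat black ring 42 mm across with a bar through it is printed under the floor, hidden while the bin stands.
- bin_plain: The other bin, alike in all but the stamp (none). A blank white card marks each bin's +x face. Loose: pushed near the top of a wide face, a bin turns about the opposite bottom edge, falls by itself past about 35 degrees and lies on that wide face, 60 mm high, underside turned to where the push came from. Origin: centre of the underside; z out of the mouth.
- bin_stamped_mid (a point): Middle of the stamped bin, 50 mm from the underside along its z. When a bin is tipped towards the robot, its underside faces away from the robot, to the front camera.
- bin_plain_mid (a point): Middle of the plain bin: 50 mm from the underside along its z axis.
- line: The dispatch line: a straight strip of white tape flat on the bench, 20 mm wide and 640 mm long, between the robot and the bins, running across in front of the robot. Origin at its centre on the bench; its own y runs along the strip, its own x across it, away from the robot, towards the bins.
- jar: Bystander: a glass jar with a steel lid, 56 mm across, 80 mm tall, origin at the centre of its underside; stands well to the left.
- sanding_block: Bystander: a cork sanding block, 110 x 60 x 25 mm, origin at the centre of its underside; lies well to the right.
- scraper: Bystander: a scraper with a black handle and a steel blade, about 185 mm long and 75 mm wide, 20 mm high, lying flat well to the right; origin under the front end of the handle, blade towards its own +x.

How it is judged:
By the outcome, as a careful person would: the job done as asked, in the order asked, and still so for the second after the job is handed in, with the robot touching nothing.
It also fails if it takes over 61 s, if anything falls off the work surface, if the arm or the gripper's body presses on something with over 40 N, if the wrist force passes 120 N, or if a joint passes its speed limit or range.

## Working session

There is one attempt and no reset: what is moved stays moved. The work goes in short steps, Python scripts to look and compute and a tool call to move; the robot and the scene stay as the last step left them, time stands still between calls to the robot, and variables do not carry over. Pictures are saved under pics/ and viewed, and the job is handed in when it is done.

Besides the shell and the picture viewer there is one more tool, called after "Call:" in YAML: its name, and indented under it one key for each argument. apply_moves: Moves the arm, as the interface text tells. Its arguments: {"type":"object","properties":{"rows":{"type":"array","items":{"type":"array"}}},"required":["rows"]}

```bash
ls; mkdir -p pics
python3 - <<'E'
from plant import bot, vision, order
import cv2
print(bot.get_obs())
for n in ("scene","top"):
    im=vision.capture(n); cv2.imwrite(f"pics/{n}0.png",im[:,:,::-1]); print(vision.camera_info(n))
E
```

```text
pics
{'time': 0.0, 'joint_positions': array([ 9.57980983e-01,  3.42722287e-01,  1.52503120e+00, -1.48899398e-05,
        1.27539707e+00, -1.46013941e-01]), 'dq': array([ 0.00157072,  0.00049082, -0.00161021, -0.00017955, -0.00086921,
       -0.00037114]), 'tau': array([-4.98606787e-04, -4.31236053e+01, -2.44220442e+01,  7.19049876e-02,
        5.59838698e-02, -1.03943676e-04]), 'tool_pos': array([236.02913883, 468.51147394, 240.04022635]), 'tcp_rot': array([-1.57233972e+00,  2.12580514e-04, -4.66797220e-01]), 'contact_force': array([ 0.06605882,  0.05071012, -0.01333056]), 'moment': array([-0.0310541 , -0.02346115, -0.02011138]), 'grip_width': 91.95674642772069}
{'mtx': array([[500.12877821,   0.        , 327.76442954],
       [  0.        , 500.12877821, 240.83966458],
       [  0.        ,   0.        ,   1.        ]]), 'distortion': array([0.01181314, 0.        , 0.        , 0.        , 0.        ]), 'rvec': array([ 1.34925208,  2.4438511 , -0.69471253]), 'tvec': array([ 281.4931197 , -339.13036593, 1251.60204503])}
{'mtx': array([[541.58978464,   0.        , 314.3774582 ],
       [  0.        , 541.58978464, 241.47074192],
       [  0.        ,   0.        ,   1.        ]]), 'distortion': array([-0.05771662,  0.        ,  0.        ,  0.        ,  0.        ]), 'rvec': array([ 2.15230518, -2.15689247,  0.15534146]), 'tvec': array([-7.08950846e-01,  5.34516913e+02,  1.37884441e+03])}
```

View pics/scene0.png

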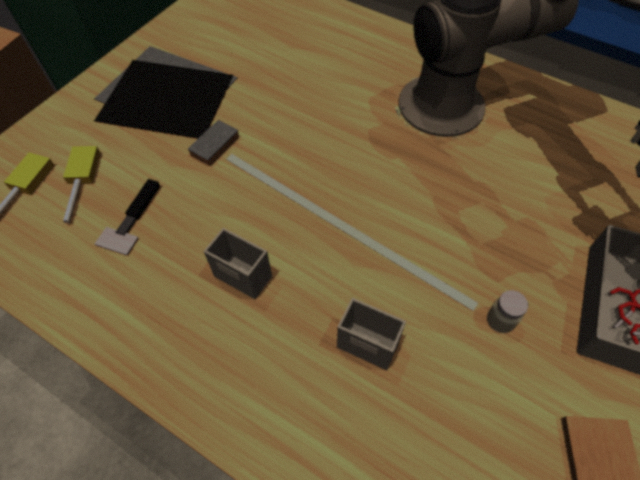

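View pics/top0.png

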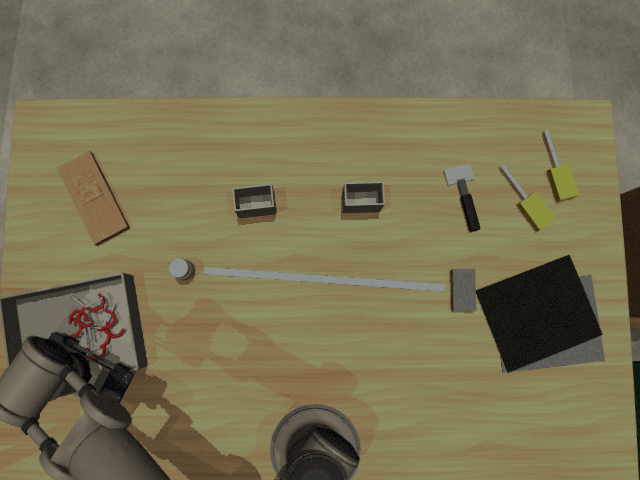

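```bash
cat > h.py <<'E'
import numpy as np, cv2
from plant import bot, vision, order
def ray(n,uv,z):
    c=vision.camera_info(n); R,_=cv2.Rodrigues(c["rvec"]); t=c["tvec"]
    p=cv2.undistortPoints(np.array(uv,float).reshape(-1,1,2),c["mtx"],c["distortion"]).reshape(-1,2)
    d=np.c_[p,np.ones(len(p))]@R; o=-R.T@t
    return o+d*((z-o[2])/d[:,2])[:,None]
def proj(n,P):
    c=vision.camera_info(n)
    return cv2.projectPoints(np.array(P,float),c["rvec"],c["tvec"],c["mtx"],c["distortion"])[0].reshape(-1,2)
def crop(n,im,x0,y0,x1,y1,s,f):
    cv2.imwrite("pics/"+f,cv2.resize(im[y0:y1,x0:x1,::-1],None,fx=s,fy=s,interpolation=cv2.INTER_CUBIC))
E
python3 - <<'E'
from h import *
im=cv2.imread("pics/top0.png")[:,:,::-1]
crop("top",im,225,175,395,225,4.6,"c0.png")
print(ray("top",[(205,271),(443,288)],0).round(1), ray("top",[(180,269)],80).round(1), ray("top",[(452,270),(475,270),(452,312)],25).round(1))
c=vision.camera_info("top");R,_=cv2.Rodrigues(c["rvec"]);print(-R.T@c["tvec"])
E
```

```text
[[ 460.6  289.4    0. ]
 [ 413.8 -344.5    0. ]] [[459.1 337.2  80. ]] [[ 459.7 -363.8   25. ]
 [ 459.5 -425.1   25. ]
 [ 350.  -360.    25. ]]
[ 342.56466578    9.52452683 1438.56855047]
```

View pics/c0.png

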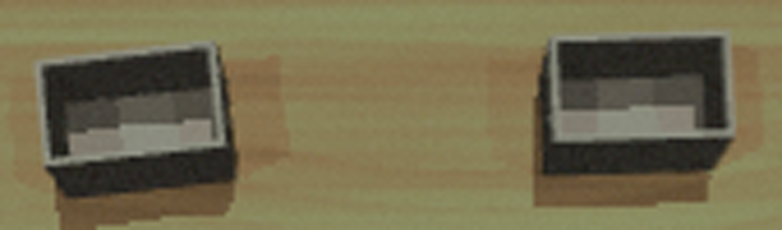

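Run:
```python
from h import *
for c in ([(37,62),(215,44),(232,145),(48,163)],[(549,36),(731,33),(733,137),(552,140)]):
    p=np.array(c)/4.6+[225,175]-0.4
    w=ray("top",p,100)
    e=((w[0]-w[1])+(w[3]-w[2])); yaw=np.arctan2(-e[0],e[1])
    print(w.round(1).tolist(), w.mean(0).round(1), "yaw",yaw, np.linalg.norm(w-np.roll(w,1,0),axis=1).round(1))
```

```text
[[662.5, 205.2, 100.0], [672.5, 107.3, 100.0], [615.8, 97.5, 100.0], [605.9, 198.0, 100.0]] [639.2 152.  100. ] yaw 0.09931662122592479 [ 57.   98.4  57.5 101.1]
[[676.8, -76.7, 100.0], [678.6, -177.3, 100.0], [620.0, -177.2, 100.0], [618.4, -77.7, 100.0]] [ 648.4 -127.2  100. ] yaw 0.016947441017179397 [ 58.5 100.6  58.5  99.5]
```

```bash
cat >> h.py <<'E'
def mv(x,y,z,yaw):
    o=bot.get_obs(); from scipy.spatial.transform import Rotation as Ro
    R=Ro.from_euler("xyz",o["tcp_rot"]).as_matrix(); 
    print("t",round(o["time"],2),"pos",o["tool_pos"].round(1),"rot",o["tcp_rot"].round(3),"F",o["contact_force"].round(1))
    print("shift cm",(R.T@(np.array([x,y,z])-o["tool_pos"])/10).round(2),"turn",round(o["tcp_rot"][2]-yaw,3))
E
python3 -c "
from h import *
mv(705,159,240,.11)"
```

```text
t 0.1 pos [236.1 468.6 240.1] rot [-1.572  0.    -0.467] F [-0.8  0.4 -0.2]
shift cm [ 5.581e+01  1.000e-02 -6.540e+00] turn -0.577
```

Call:
apply_moves:
  rows:
    - [[55.8,0,-6.5],-0.58,5]
    - [[55.8,0,-6.5],-0.58,5]
    - [[55.8,0,-6.5],-0.58,5]
    - [[55.8,0,-6.5],-0.58,5]
    - [[55.8,0,-6.5],-0.58,5]

```text
time: 0.72
tool_pos: [483.2, 306.1, 240.1]
tcp_rot: [-1.572, 0.001, 0.114]
contact_force: [-0.0, 1.5, 0.1]
grip_width: 50.7
```

```bash
python3 -c "
from h import *
mv(705,159,240,.11)"
```

```text
t 0.72 pos [483.2 306.1 240.1] rot [-1.572e+00  1.000e-03  1.140e-01] F [-0.   1.5  0.1]
shift cm [ 20.36  -0.   -17.14] turn 0.004
```

Call:
apply_moves:
  rows:
    - [[20.4,0,-17.1],0,5]
    - [[20.4,0,-17.1],0,5]
    - [[20.4,0,-17.1],0,5]
    - [[20.4,0,-17.1],0,5]
    - [[20.4,0,-17.1],0,5]

```text
time: 1.35
tool_pos: [707.5, 156.0, 237.8]
tcp_rot: [-1.573, 0.003, 0.111]
contact_force: [-0.1, 1.7, -1.0]
grip_width: 50.2
```

```bash
python3 -c "
from h import *
mv(705,159,90,.11)"
```

```text
t 1.35 pos [707.5 156.  237.8] rot [-1.573  0.003  0.111] F [-0.1  1.7 -1. ]
shift cm [-0.17 14.78  0.35] turn 0.001
```

Call:
apply_moves:
  rows:
    - [[0,5,0.3],0,5]
    - [[0,10,0.3],0,5]
    - [[0,14.8,0.3],0,5]
    - [[0,14.8,0.3],0,5]
    - [[0,14.8,0.3],0,5]

```text
time: 1.98
tool_pos: [707.8, 158.9, 91.8]
tcp_rot: [-1.572, 0.001, 0.111]
contact_force: [0.5, 0.2, -0.1]
grip_width: 49.8
```

```bash
python3 -c "
from h import *
mv(705,159,90,.11)
im=vision.capture('scene');cv2.imwrite('pics/s1.png',im[:,:,::-1])
im=vision.capture('top');crop('top',im,200,140,420,300,3.6,'t1.png')"
```

```text
t 1.98 pos [707.8 158.9  91.8] rot [-1.572e+00  1.000e-03  1.110e-01] F [ 0.5  0.2 -0.1]
shift cm [-0.28  0.18  0.04] turn 0.001
```

View pics/s1.png

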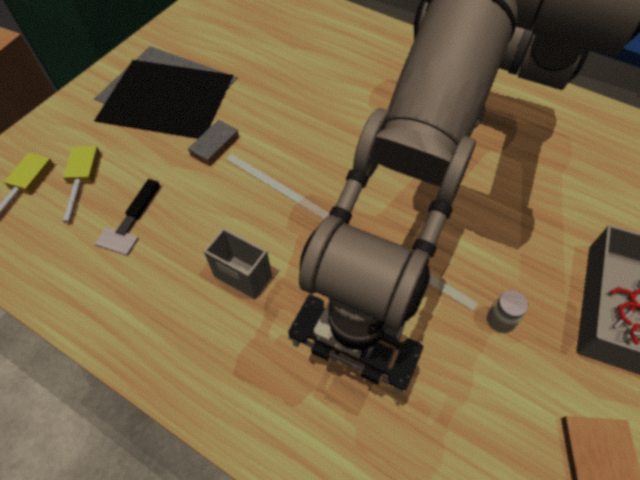

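View pics/t1.png

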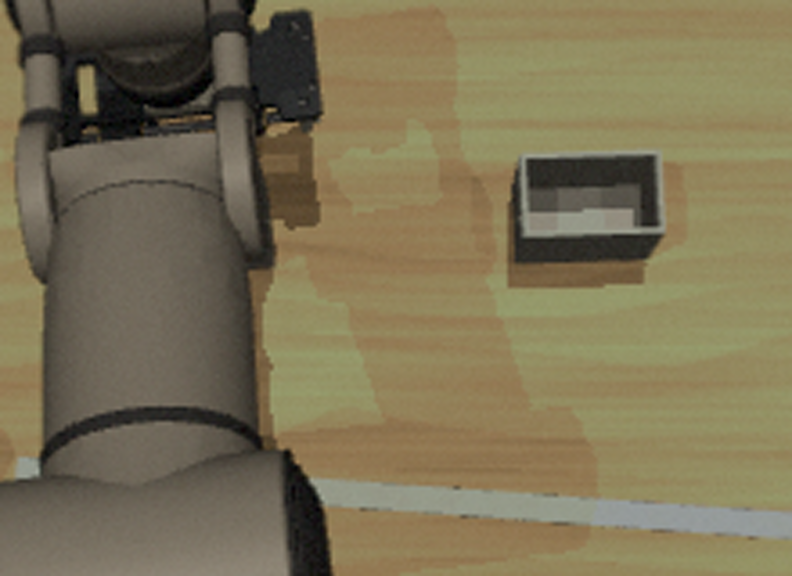

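Call:
apply_moves:
  rows:
    - [[-1,0.2,0],0,5]
    - [[-2,0.2,0],0,5]
    - [[-2.6,0.2,0],0,5]
    - [[-3.1,0.2,0],0,5]
    - [[-3.6,0.2,0],0,5]

```text
time: 2.7
tool_pos: [673.5, 155.0, 92.2]
tcp_rot: [-1.572, -0.005, 0.11]
contact_force: [2.5, -0.3, 2.4]
grip_width: 50.2
```

```bash
python3 -c "
from h import *
mv(705,159,90,.11)"
```

```text
t 2.7 pos [673.5 155.   92.2] rot [-1.572 -0.005  0.11 ] F [ 2.5 -0.3  2.4]
shift cm [3.17 0.24 0.05] turn 0.0
```

Call:
apply_moves:
  rows:
    - [[-0.5,0.2,0],0,5]
    - [[-1.0,0.2,0],0,5]
    - [[-1.5,0.2,0],0,5]
    - [[-2.0,0.2,0],0,5]
    - [[-2.5,0.2,0],0,5]

```text
time: 3.32
tool_pos: [648.2, 152.2, 90.0]
tcp_rot: [-1.572, -0.005, 0.111]
contact_force: [0.8, 0.2, 2.6]
grip_width: 50.1
```

```bash
python3 -c "
from h import *
mv(705,159,90,.11)
im=vision.capture('scene');crop('s',im,200,200,480,410,2.8,'s2.png')"
```

```text
t 3.33 pos [648.2 152.2  90. ] rot [-1.572 -0.005  0.111] F [0.8 0.2 2.6]
shift cm [5.72 0.03 0.05] turn 0.001
```

View pics/s2.png

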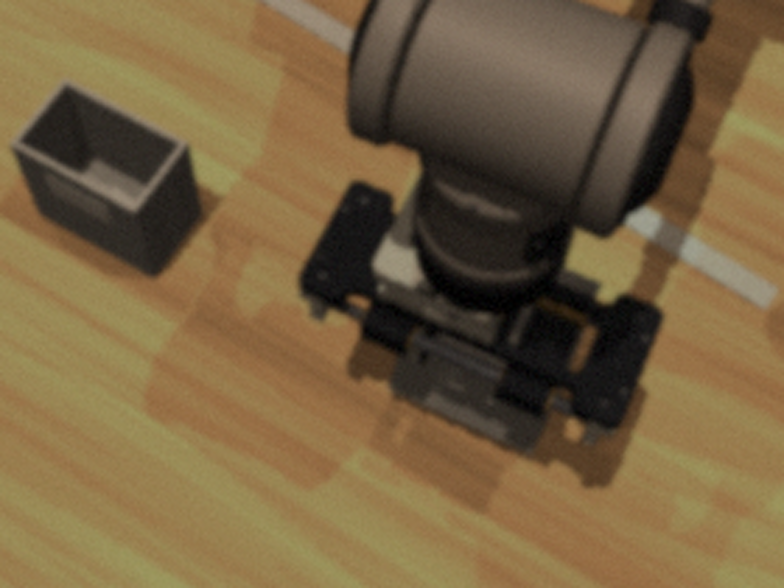

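Call:
apply_moves:
  rows:
    - [[-0.4,0,0],0,5]
    - [[-0.8,0,0],0,5]
    - [[-1.2,0,0],0,5]
    - [[-1.6,0,0],0,5]
    - [[-2.0,0,0],0,5]

```text
time: 4.0
tool_pos: [627.1, 150.0, 89.6]
tcp_rot: [-1.572, -0.003, 0.111]
contact_force: [0.2, -0.3, -0.4]
grip_width: 50.2
```

```bash
python3 -c "
from h import *
mv(705,159,90,.11)
im=vision.capture('scene');crop('s',im,200,200,480,410,2.8,'s3.png')"
```

```text
t 4.0 pos [627.1 150.   89.6] rot [-1.572 -0.003  0.111] F [ 0.2 -0.3 -0.4]
shift cm [ 7.85 -0.02  0.04] turn 0.001
```

View pics/s3.png

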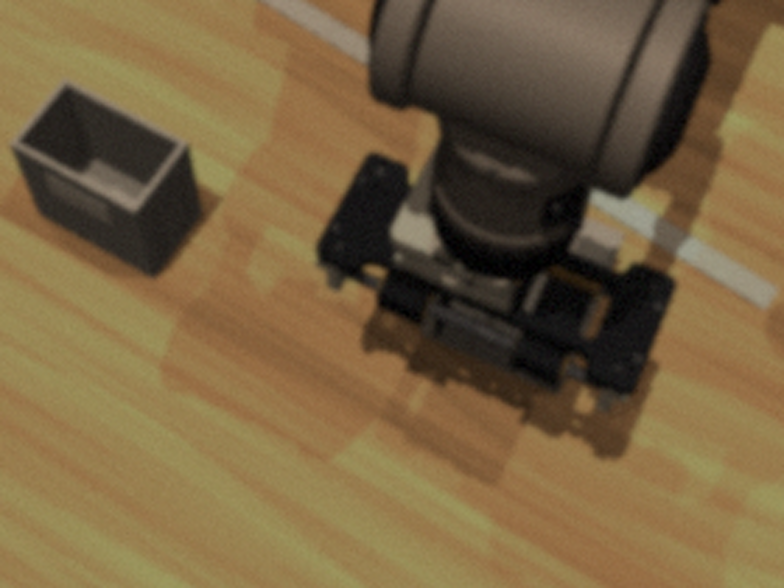

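Call:
apply_moves:
  rows:
    - [[3,0,0],0,5]
    - [[7,-2,0],0,5]
    - [[8,-8,0],0,5]
    - [[8,-13,0],0,5]
    - [[8,-13,-6],0,5]

```text
time: 4.68
tool_pos: [714.2, 103.2, 225.8]
tcp_rot: [-1.572, -0.013, 0.117]
contact_force: [1.0, -1.1, -1.1]
grip_width: 50.1
```

```bash
python3 -c "
from h import *
mv(714,-126,220,.017)"
```

```text
t 4.67 pos [714.2 103.2 225.8] rot [-1.572 -0.013  0.117] F [ 1.  -1.1 -1.1]
shift cm [ -2.7    0.57 -22.76] turn 0.1
```

Call:
apply_moves:
  rows:
    - [[-2.7,0,-22.8],0.1,5]
    - [[-2.7,0,-22.8],0.1,5]
    - [[-2.7,0,-22.8],0.1,5]
    - [[-2.7,0,-22.8],0.1,5]
    - [[-2.7,0.5,-22.8],0.1,5]

```text
time: 5.3
tool_pos: [713.8, -130.3, 220.7]
tcp_rot: [-1.572, -0.014, 0.012]
contact_force: [0.4, 0.8, -1.0]
grip_width: 49.8
```

```bash
python3 -c "
from h import *
mv(714,-126,90,.017)
im=vision.capture('scene');crop('s',im,200,200,480,410,2.8,'s4.png')
im=vision.capture('top');crop('top',im,200,140,420,300,3.6,'t4.png')"
```

```text
t 5.3 pos [ 713.8 -130.3  220.7] rot [-1.572 -0.014  0.012] F [ 0.4  0.8 -1. ]
shift cm [-0.15 13.07  0.44] turn -0.005
```

View pics/s4.png

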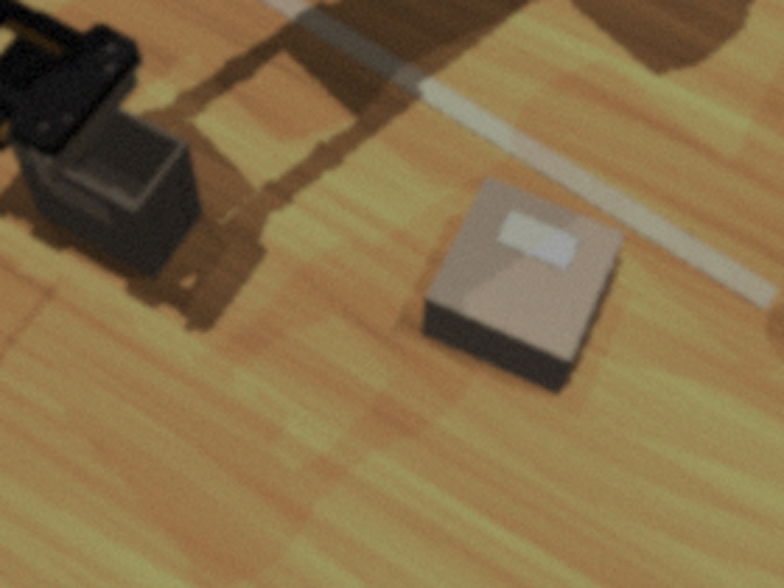

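View pics/t4.png

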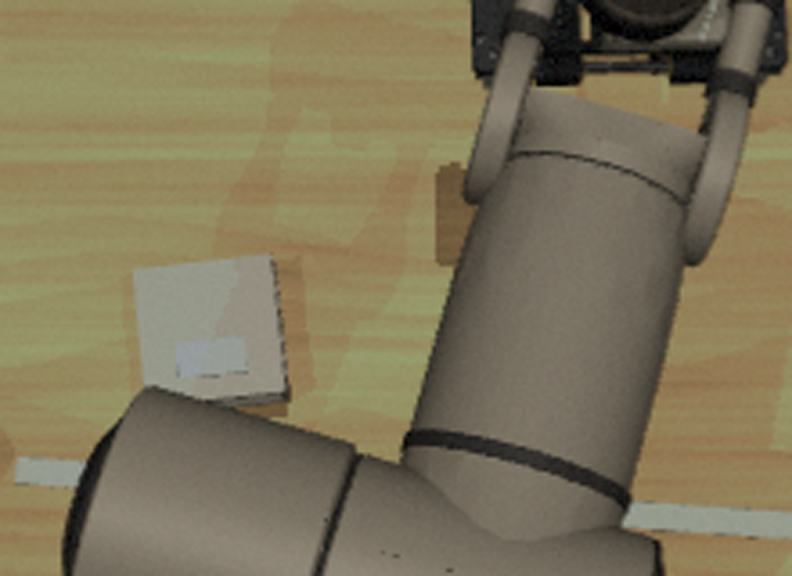

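```bash
python3 -c "
from h import *
a=[vision.capture('scene').astype(float) for _ in range(4)]
im=np.mean(a,0)[295:350,340:420]
print(im.min(),im.max())
im=np.clip((im-10)*4,0,255).astype(np.uint8)
cv2.imwrite('pics/s4b.png',cv2.resize(im[:,:,::-1],None,fx=9,fy=9,interpolation=cv2.INTER_CUBIC))"
```

```text
33.75 155.75
```

View pics/s4b.png

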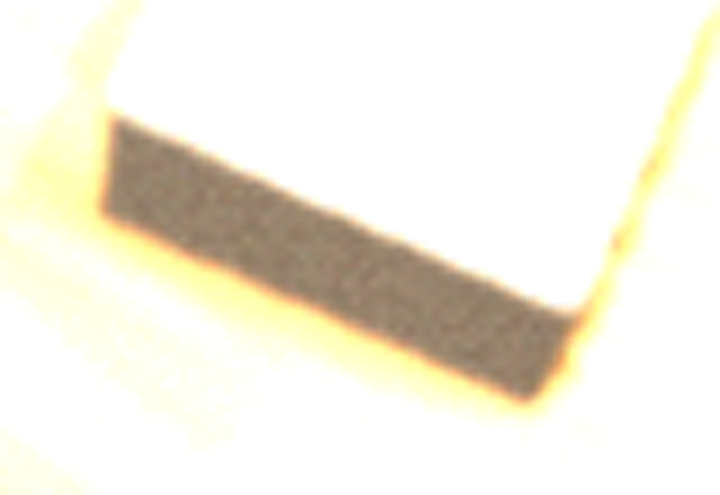

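The left bin's underside (s4b.png) is evenly dark with no ring, so the right bin must be the stamped one. I'll tip that one next.

Call:
apply_moves:
  rows:
    - [[0,5,0.4],0,5]
    - [[0,10,0.4],0,5]
    - [[0,13.1,0.4],0,5]
    - [[0,13.1,0.4],0,5]
    - [[-1,13.1,0.4],0,5]

```text
time: 6.22
tool_pos: [707.2, -120.2, 91.5]
tcp_rot: [-1.571, -0.016, 0.02]
contact_force: [-0.6, 0.2, -0.2]
grip_width: 50.1
```

```bash
python3 -c "
from h import *
mv(683,-126,90,.017)"
```

```text
t 6.22 pos [ 707.2 -120.2   91.5] rot [-1.571 -0.016  0.02 ] F [-0.6  0.2 -0.2]
shift cm [-2.43  0.11 -0.53] turn 0.003
```

Call:
apply_moves:
  rows:
    - [[-1,0.1,-0.5],0,5]
    - [[-2,0.1,-0.5],0,5]
    - [[-2.5,0.1,-0.5],0,5]
    - [[-3.0,0.1,-0.5],0,5]
    - [[-3.5,0.1,-0.5],0,5]

```text
time: 6.85
tool_pos: [672.5, -126.0, 90.5]
tcp_rot: [-1.572, -0.017, 0.02]
contact_force: [2.0, -0.7, 3.2]
grip_width: 49.6
```

Call:
apply_moves:
  rows:
    - [[-0.5,0.2,0],0,5]
    - [[-1.0,0.2,0],0,5]
    - [[-1.5,0.2,0],0,5]
    - [[-2.0,0.2,0],0,5]
    - [[-2.5,0.2,0],0,5]

```text
time: 7.48
tool_pos: [646.7, -126.4, 87.6]
tcp_rot: [-1.571, -0.016, 0.02]
contact_force: [-0.5, -0.3, 0.6]
grip_width: 50.4
```

```bash
python3 -c "
from h import *
mv(683,-126,90,.017)"
```

```text
t 7.47 pos [ 646.7 -126.4   87.6] rot [-1.571 -0.016  0.02 ] F [-0.5 -0.3  0.6]
shift cm [ 3.64 -0.18 -0.04] turn 0.003
```

Call:
apply_moves:
  rows:
    - [[-0.3,0,0],0,5]
    - [[-0.6,0,0],0,5]
    - [[-0.6,0,0],0,5]

```text
time: 7.85
tool_pos: [640.3, -126.5, 87.2]
tcp_rot: [-1.571, -0.015, 0.02]
contact_force: [0.5, -0.6, 0.5]
grip_width: 50.1
```

Call:
apply_moves:
  rows:
    - [[3,0,0],0,5]
    - [[6,0,0],0,5]
    - [[8,-3,0],0,5]
    - [[8,-8,0],0,5]
    - [[8,-10,3],0,5]

```text
time: 8.48
tool_pos: [719.4, -96.9, 191.6]
tcp_rot: [-1.573, -0.02, 0.018]
contact_force: [0.4, 0.2, -0.4]
grip_width: 50.1
```

```bash
python3 -c "
from h import *
mv(683,-126,90,.017)
im=vision.capture('scene');crop('s',im,160,160,480,400,2.5,'s5.png')
im=vision.capture('top');crop('top',im,200,140,420,300,3.6,'t5.png')"
```

```text
t 8.47 pos [719.4 -96.9 191.6] rot [-1.573 -0.02   0.018] F [ 0.4  0.2 -0.4]
shift cm [-3.89 10.09 -2.83] turn 0.001
```

View pics/s5.png

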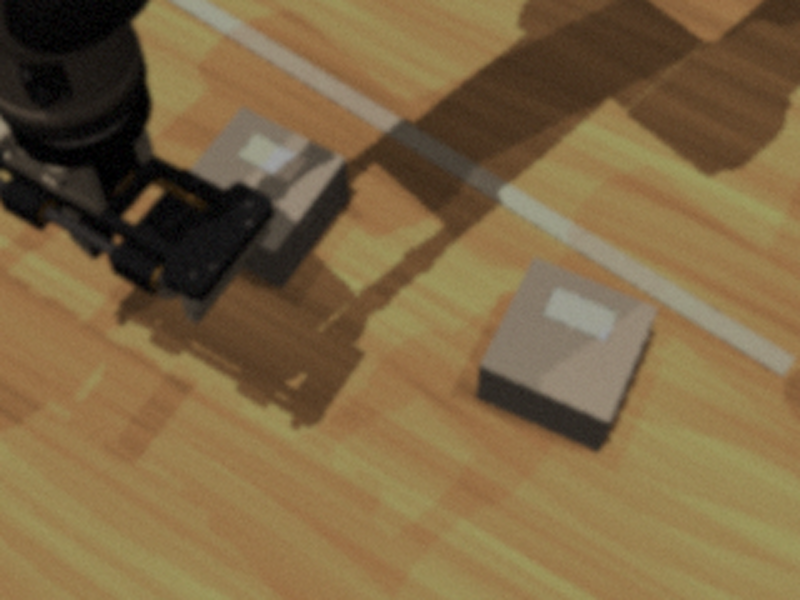

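View pics/t5.png

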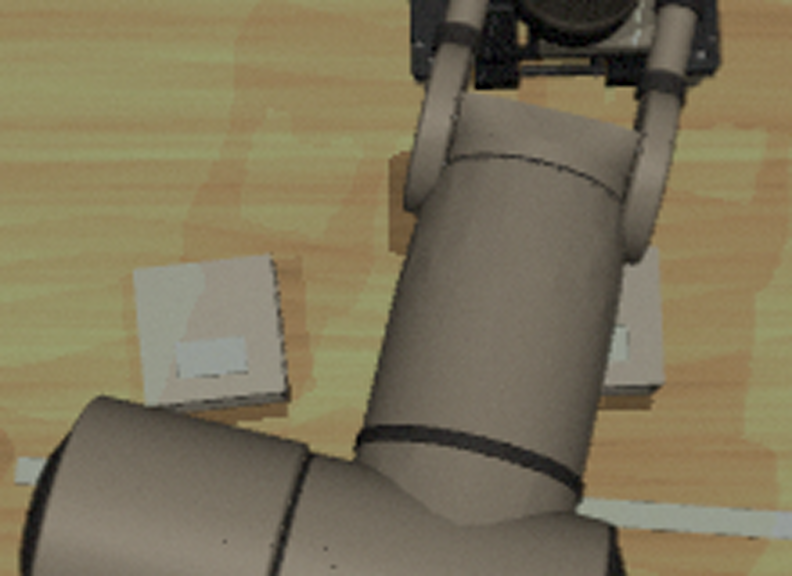

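Call:
apply_moves:
  rows:
    - [[0,-2,6],0,5]
    - [[0,-4,12],0,5]
    - [[0,-4,17],0,5]
    - [[0,-4,17],0,5]

```text
time: 9.07
tool_pos: [714.2, 82.0, 230.9]
tcp_rot: [-1.57, -0.019, 0.029]
contact_force: [-0.0, -0.9, 0.1]
grip_width: 49.7
```

```bash
python3 -c "
from h import *
mv(683,-126,90,.017)
a=np.mean([vision.capture('scene').astype(float) for _ in range(3)],0)
crop('s',np.clip(a*2.5-30,0,255).astype(np.uint8),210,180,320,290,5.4,'s6.png')
im=vision.capture('top');crop('top',im,200,140,420,300,3.6,'t6.png')"
```

```text
t 9.07 pos [714.2  82.  230.9] rot [-1.57  -0.019  0.029] F [-0.  -0.9  0.1]
shift cm [ -3.99  14.01 -20.7 ] turn 0.012
```

View pics/s6.png

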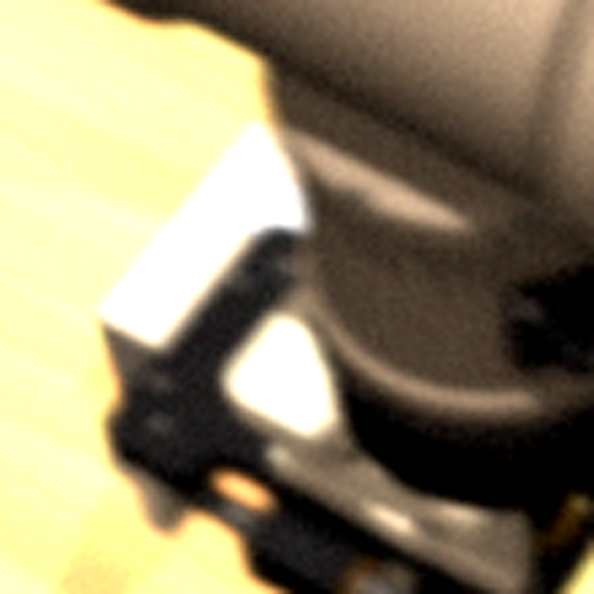

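View pics/t6.png

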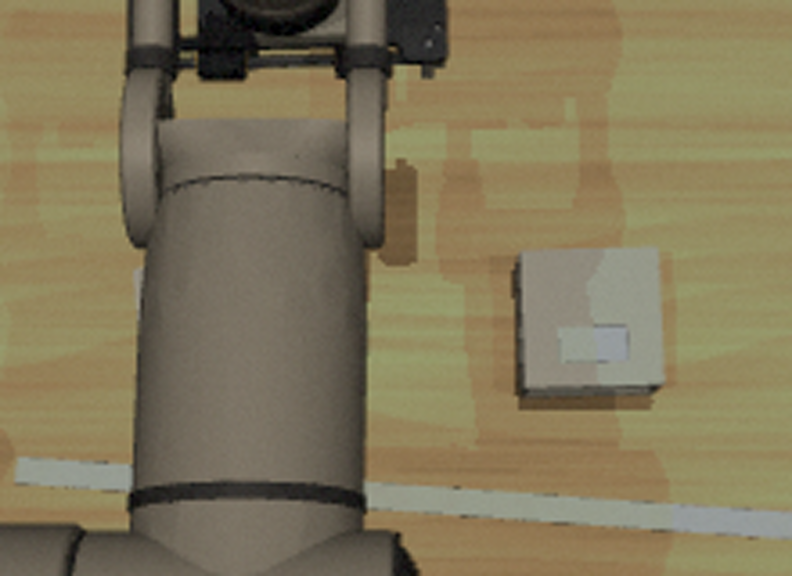

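Call:
apply_moves:
  rows:
    - [[0,0,5],0,5]
    - [[0,0,10],0,5]
    - [[0,0,10],0,5]

```text
time: 9.65
tool_pos: [712.3, 178.0, 229.8]
tcp_rot: [-1.571, -0.018, 0.024]
contact_force: [-0.2, 0.6, 0.7]
grip_width: 49.8
```

```bash
python3 -c "
from h import *
mv(683,-126,90,.017)
a=np.mean([vision.capture('scene').astype(float) for _ in range(3)],0)
crop('s',np.clip(a*2.5-30,0,255).astype(np.uint8),210,180,320,290,5.4,'s7.png')
c=[(520,250),(657,247),(662,382),(521,387)]
w=ray('top',np.array(c)/3.6+[200,140]-.4,60); print(w.round(1),w.mean(0))"
```

```text
t 9.65 pos [712.3 178.  229.8] rot [-1.571 -0.018  0.024] F [-0.2  0.6  0.7]
shift cm [ -3.91  13.92 -30.32] turn 0.007
[[ 616.   -78.8   60. ]
 [ 618.2 -177.7   60. ]
 [ 520.  -179.3   60. ]
 [ 516.6  -78.5   60. ]] [ 567.69040665 -128.59382218   60.        ]
```

View pics/s7.png

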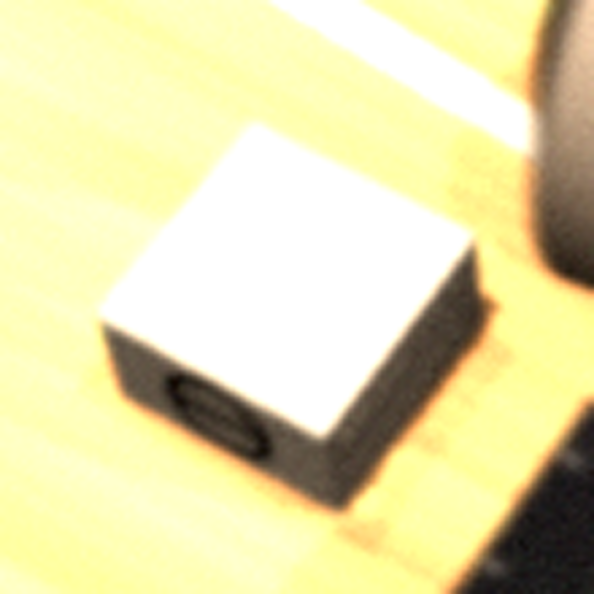

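```bash
python3 -c "
from h import *
mv(665,-127,130,.02)"
```

```text
t 9.8 pos [712.9 174.  230.2] rot [-1.573 -0.018  0.02 ] F [-0.2  1.2 -1.4]
shift cm [ -5.57   9.97 -29.98] turn -0.0
```

Call:
apply_moves:
  rows:
    - [[-2,2,-6],0,5]
    - [[-3,4,-12],0,5]
    - [[-4,6,-18],0,5]
    - [[-5,8,-24],0,5]
    - [[-5.6,10,-30],0,5]

```text
time: 10.42
tool_pos: [664.5, -120.7, 133.0]
tcp_rot: [-1.573, -0.019, 0.017]
contact_force: [0.4, -1.0, 0.4]
grip_width: 50.0
```

```bash
python3 -c "
from h import *
mv(655,-127,42,.02)"
```

```text
t 10.43 pos [ 664.5 -120.7  133. ] rot [-1.573 -0.019  0.017] F [ 0.4 -1.   0.4]
shift cm [-1.13  9.09 -0.59] turn -0.003
```

Call:
apply_moves:
  rows:
    - [[0,4,-0.6],0,5]
    - [[0,8,-0.6],0,5]
    - [[-0.6,9.1,-0.6],0,5]
    - [[-1.1,9.1,-0.6],0,5]
    - [[-1.1,9.1,-0.6],0,5]

```text
time: 11.05
tool_pos: [656.0, -127.6, 44.0]
tcp_rot: [-1.574, -0.022, 0.017]
contact_force: [0.6, -0.8, 0.1]
grip_width: 50.1
```

```bash
python3 -c "
from h import *
mv(630,-128,42,.02);mv(490,-131,42,.02)"
```

```text
t 11.05 pos [ 656.  -127.6   44. ] rot [-1.574 -0.022  0.017] F [ 0.6 -0.8  0.1]
shift cm [-2.6   0.14 -0.  ] turn -0.003
t 11.05 pos [ 656.  -127.6   44. ] rot [-1.574 -0.022  0.017] F [ 0.6 -0.8  0.1]
shift cm [-16.6   -0.16  -0.06] turn -0.003
```

Call:
apply_moves:
  rows:
    - [[-1,0,0],0,5]
    - [[-2,0,0],0,5]
    - [[-2.6,0,0],0,5]
    - [[-3.1,0,0],0,5]
    - [[-3.6,0,0],0,5]

```text
time: 11.68
tool_pos: [620.8, -128.4, 43.9]
tcp_rot: [-1.575, -0.024, 0.017]
contact_force: [3.3, -0.1, 3.1]
grip_width: 49.9
```

Call:
apply_moves:
  rows:
    - [[-0.6,0,0],0,5]
    - [[-1.2,0,0],0,5]
    - [[-1.8,0,0],0,5]
    - [[-2.4,0,0],0,5]
    - [[-3.0,0,0],0,5]

```text
time: 12.3
tool_pos: [590.5, -128.9, 43.3]
tcp_rot: [-1.575, -0.024, 0.017]
contact_force: [3.5, -0.9, 2.4]
grip_width: 50.1
```

Call:
apply_moves:
  rows:
    - [[-0.6,0,0],0,5]
    - [[-1.2,0,0],0,5]
    - [[-1.8,0,0],0,5]
    - [[-2.4,0,0],0,5]
    - [[-3.0,0,0],0,5]

```text
time: 12.92
tool_pos: [560.1, -129.4, 42.5]
tcp_rot: [-1.575, -0.024, 0.017]
contact_force: [4.3, 0.1, 2.6]
grip_width: 49.9
```

```bash
python3 -c "
from h import *
mv(490,-131,42,.02)
im=vision.capture('scene');crop('s',im,160,120,480,360,2.5,'s8.png')
im=vision.capture('top');crop('top',im,200,140,460,335,3,'t8.png')"
```

```text
t 12.93 pos [ 560.1 -129.4   42.5] rot [-1.575 -0.024  0.017] F [4.3 0.1 2.6]
shift cm [-7.01 -0.12 -0.04] turn -0.003
```

View pics/s8.png

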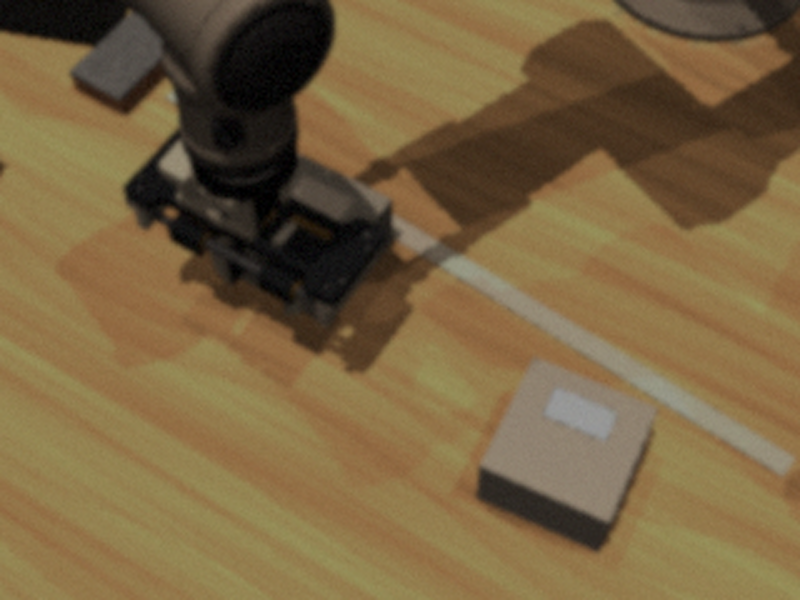

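View pics/t8.png

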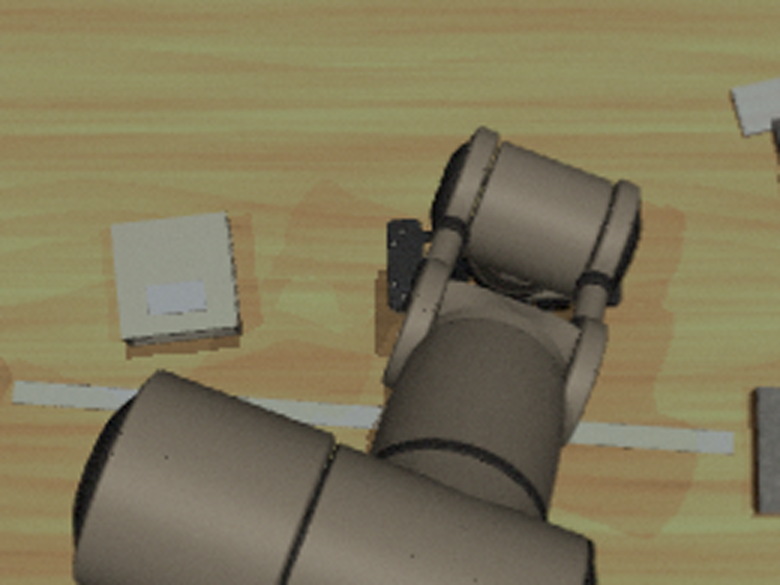

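Call:
apply_moves:
  rows:
    - [[-0.6,0,0],0,5]
    - [[-1.2,0,0],0,5]
    - [[-1.8,0,0],0,5]
    - [[-2.4,0,0],0,5]
    - [[-3.0,0,0],0,5]

```text
time: 13.65
tool_pos: [528.7, -129.8, 41.5]
tcp_rot: [-1.574, -0.022, 0.017]
contact_force: [3.9, 1.4, 2.7]
grip_width: 50.0
```

Call:
apply_moves:
  rows:
    - [[-0.5,0,0],0,5]
    - [[-1.0,0,0],0,5]
    - [[-1.5,0,0],0,5]
    - [[-1.8,0,0],0,5]
    - [[-2.0,0,0],0,5]

```text
time: 14.28
tool_pos: [508.6, -130.1, 41.1]
tcp_rot: [-1.574, -0.022, 0.017]
contact_force: [3.9, -0.6, 2.6]
grip_width: 50.0
```

Call:
apply_moves:
  rows:
    - [[2,0,0],0,5]
    - [[6,0,0],0,5]
    - [[12,-3,0],0,5]
    - [[18,-6,0],0,5]
    - [[24,-9,0],0,5]

```text
time: 14.9
tool_pos: [734.4, -125.8, 129.7]
tcp_rot: [-1.574, -0.018, 0.017]
contact_force: [1.1, -1.2, 0.0]
grip_width: 50.5
```

```bash
python3 -c "
from h import *
mv(490,-131,42,.02)
im=vision.capture('scene');crop('s',im,160,120,480,360,2.5,'s9.png')
im=vision.capture('top');crop('top',im,200,140,460,335,3,'t9.png')"
```

```text
t 14.9 pos [ 734.4 -125.8  129.7] rot [-1.574 -0.018  0.017] F [ 1.1 -1.2  0. ]
shift cm [-24.6    8.32  -0.09] turn -0.003
```

View pics/s9.png

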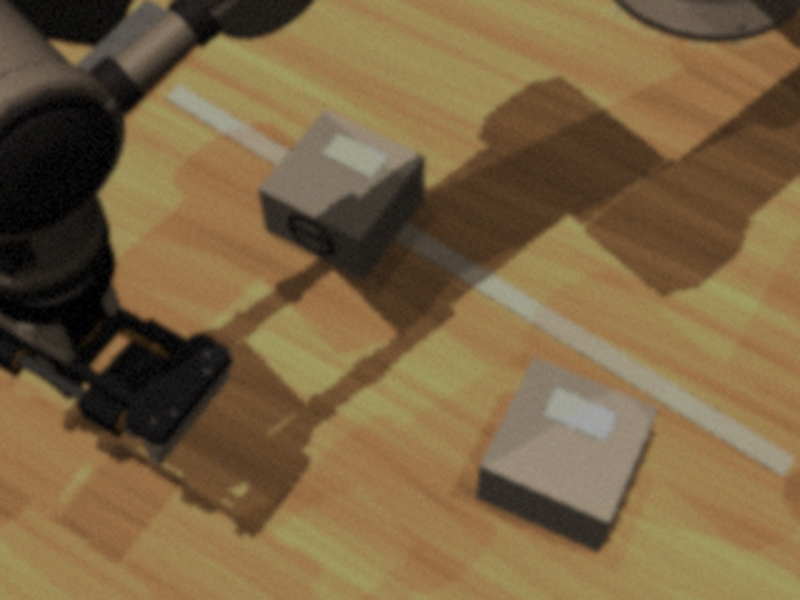

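View pics/t9.png

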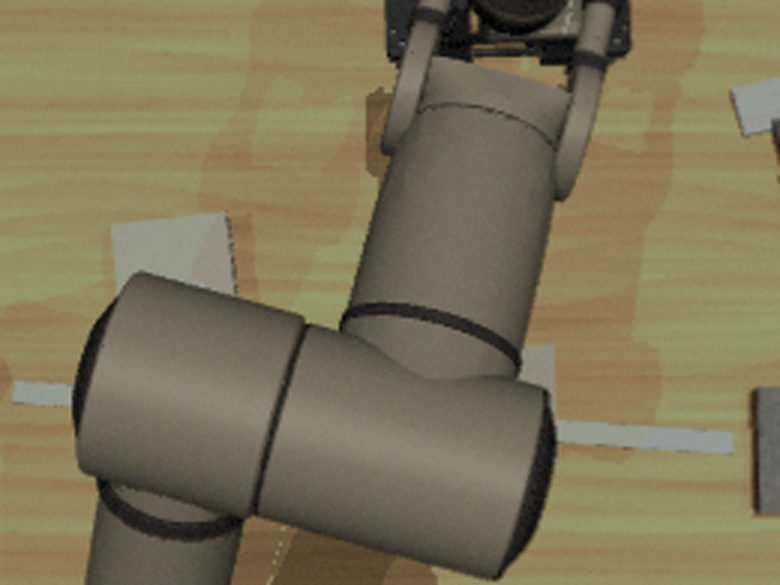

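```bash
python3 -c "
from h import *
a=vision.capture('scene')
crop('s',np.clip(a*2.0,0,255).astype(np.uint8),255,155,340,235,7,'s9b.png')
c=[(330,113),(424,157),(262,192)]
w=ray('scene',np.array(c)/2.5+[160,120]-.3,60); print(w.round(1),(w[1]+w[2])/2)"
```

```text
[[ 398.  -173.3   60. ]
 [ 395.6  -79.8   60. ]
 [ 497.4 -173.    60. ]] [ 446.47317977 -126.40512375   60.        ]
```

View pics/s9b.png

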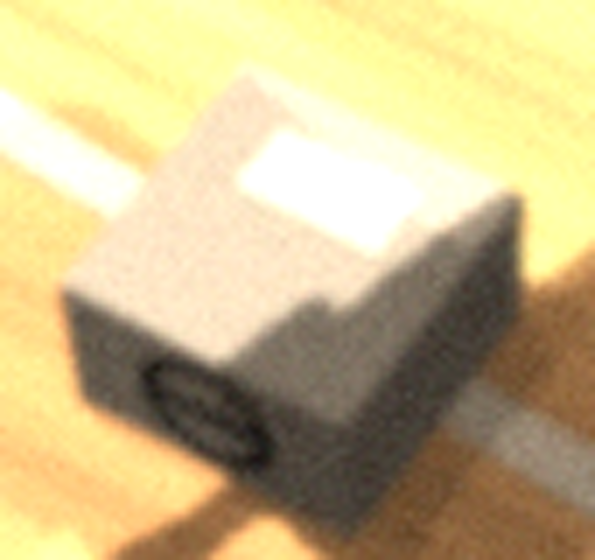

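```bash
python3 -c "
from h import *
c=[(247,68),(520,195),(345,423),(62,288)]
w=ray('scene',np.array(c)/7+[255,155]-.4,60); print(w.round(1),w.mean(0))
# line centre scene pts full image: left end & right end
l=ray('scene',[(233,159),(475,306)],0);print(l)
print(np.interp(w.mean(0)[1],[l[0,1],l[1,1]],[l[0,0],l[1,0]]))
mv(540,-130,42,.02);mv(491,-131,42,.02)"
```

```text
[[ 398.8 -177.5   60. ]
 [ 395.9  -80.6   60. ]
 [ 492.8  -79.    60. ]
 [ 496.9 -176.    60. ]] [ 446.10319501 -128.26870574   60.        ]
[[ 415.71079529 -330.26335258    0.        ]
 [ 461.1755243   292.79839192    0.        ]]
430.4503166328082
t 15.05 pos [ 736.  -125.9  130.1] rot [-1.575 -0.024  0.018] F [-0.3  0.1 -0.4]
shift cm [-19.81   8.35  -0.02] turn -0.002
t 15.05 pos [ 736.  -125.9  130.1] rot [-1.575 -0.024  0.018] F [-0.3  0.1 -0.4]
shift cm [-24.71   8.23  -0.04] turn -0.002
```

Call:
apply_moves:
  rows:
    - [[-5,4,0],0,5]
    - [[-10,8.3,0],0,5]
    - [[-15,8.3,0],0,5]
    - [[-19,8.3,0],0,5]
    - [[-19.8,8.3,0],0,5]

```text
time: 15.68
tool_pos: [534.1, -128.6, 40.9]
tcp_rot: [-1.572, -0.016, 0.017]
contact_force: [0.2, -0.8, 0.5]
grip_width: 50.0
```

```bash
python3 -c "
from h import *
mv(492,-131,42,.02)"
```

```text
t 15.68 pos [ 534.1 -128.6   40.9] rot [-1.572 -0.016  0.017] F [ 0.2 -0.8  0.5]
shift cm [-4.21 -0.18 -0.17] turn -0.003
```

Call:
apply_moves:
  rows:
    - [[-1,0,-0.1],0,5]
    - [[-2,0,-0.1],0,5]
    - [[-2.5,0,-0.1],0,5]
    - [[-3.0,0,-0.1],0,5]
    - [[-3.4,0,-0.1],0,5]

```text
time: 16.3
tool_pos: [500.3, -130.2, 40.4]
tcp_rot: [-1.572, -0.016, 0.017]
contact_force: [2.2, -1.1, -0.0]
grip_width: 49.9
```

```bash
python3 -c "
from h import *
mv(491.5,-131,42,.02)"
```

```text
t 16.3 pos [ 500.3 -130.2   40.4] rot [-1.572 -0.016  0.017] F [ 2.2 -1.1 -0. ]
shift cm [-0.88 -0.18 -0.06] turn -0.003
```

Call:
apply_moves:
  rows:
    - [[-0.3,0,0],0,5]
    - [[-0.6,0,0],0,5]
    - [[-0.8,0,0],0,5]
    - [[-0.9,0,0],0,5]
    - [[-0.9,0,0],0,5]

```text
time: 16.92
tool_pos: [491.4, -130.4, 40.4]
tcp_rot: [-1.572, -0.017, 0.017]
contact_force: [1.2, 0.8, 2.0]
grip_width: 50.0
```

Call:
apply_moves:
  rows:
    - [[2,0,0],0,5]
    - [[6,0,0],0,5]
    - [[12,-4,0],0,5]
    - [[18,-9,0],0,5]
    - [[22,-14,5],0,5]

```text
time: 17.55
tool_pos: [686.7, -97.7, 158.6]
tcp_rot: [-1.573, -0.015, 0.014]
contact_force: [0.8, -0.4, -1.0]
grip_width: 50.1
```

Call:
apply_moves:
  rows:
    - [[0,0,5],0,5]
    - [[0,0,11],0,5]
    - [[0,0,15],0,5]
    - [[0,0,15],0,5]

```text
time: 18.05
tool_pos: [683.7, 55.8, 157.7]
tcp_rot: [-1.573, -0.013, 0.019]
contact_force: [0.5, -1.3, -0.0]
grip_width: 50.0
```

```bash
python3 -c "
from h import *
mv(490,-131,42,.02)
a=vision.capture('scene');cv2.imwrite('pics/s10.png',a[:,:,::-1])
crop('s',np.clip(a.astype(float)*2.0,0,255).astype(np.uint8),245,145,330,225,7,'s10b.png')
im=vision.capture('top');cv2.imwrite('pics/t10.png',im[:,:,::-1])"
```

```text
t 18.05 pos [683.7  55.8 157.7] rot [-1.573 -0.013  0.019] F [ 0.5 -1.3 -0. ]
shift cm [-19.86  11.34 -18.29] turn -0.001
```

View pics/s10b.png

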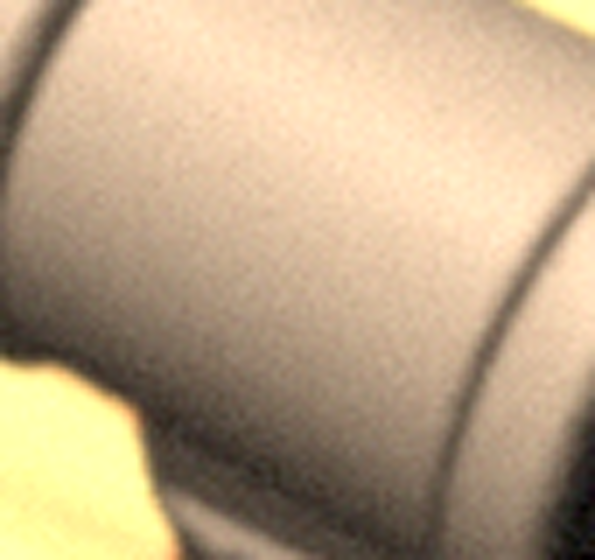

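View pics/t10.png

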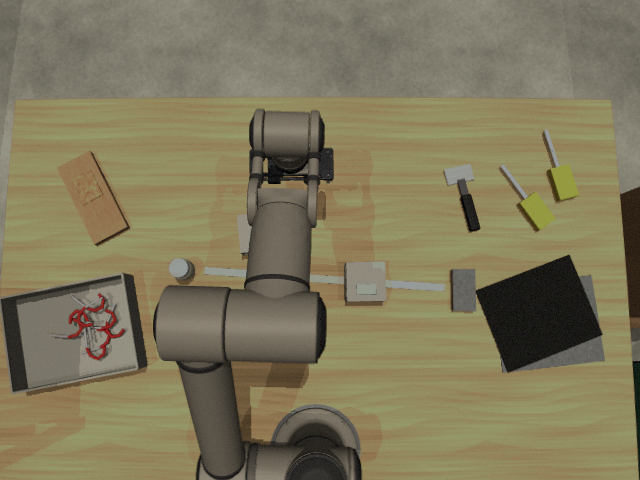

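View pics/s10.png

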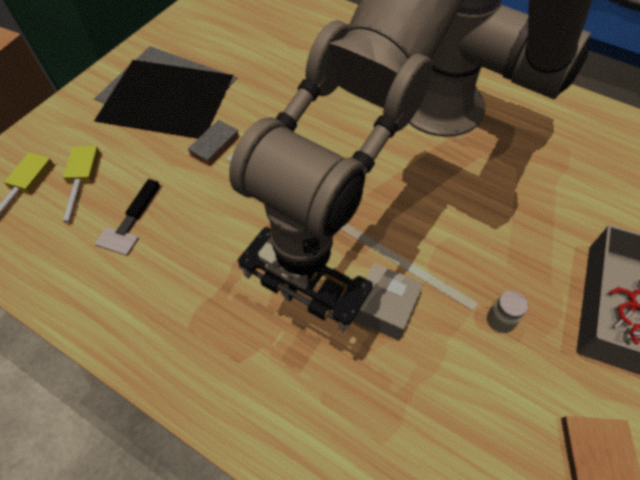

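```bash
python3 -c "
from h import *
im=cv2.imread('pics/t10.png')[:,:,::-1]
crop('t',np.clip(im.astype(float)*1.6,0,255).astype(np.uint8),330,245,400,320,8,'t10b.png')"
```

```text
(no output)
```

View pics/t10b.png

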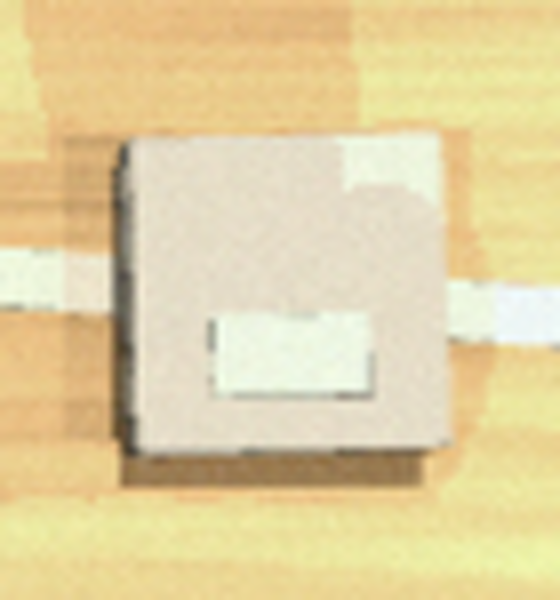

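```bash
python3 -c "
from h import *
w=ray('top',np.array([(132,138),(440,133),(450,443),(137,450)])/8+[330,245]-.4,60);m=w.mean(0);print(w.round(1),m)
l=ray('top',[(205,271),(443,288)],0);print(np.interp(m[1],[l[1,1],l[0,1]],[l[1,0],l[0,0]]))
mv(560,300,300,.02)"
```

```text
[[ 478.5  -82.7   60. ]
 [ 479.9 -181.4   60. ]
 [ 381.1 -182.7   60. ]
 [ 379.2  -83.2   60. ]] [ 429.7012149  -132.50635362   60.        ]
429.45577459967694
t 18.15 pos [684.2  52.2 157.8] rot [-1.574 -0.014  0.015] F [ 0.5 -1.  -0.7]
shift cm [-11.84 -14.45  24.92] turn -0.005
```

Call:
apply_moves:
  rows:
    - [[0,-5,-3],0,5]
    - [[0,-8,-8],0,5]
    - [[0,-8,-8],0,5]
    - [[0,-8,-8],0,5]

```text
time: 18.65
tool_pos: [683.7, -28.7, 237.1]
tcp_rot: [-1.573, -0.012, 0.013]
contact_force: [-0.5, 0.5, -0.7]
grip_width: 50.1
```

```bash
python3 -c "
from h import *
mv(560,300,300,.02)
a=vision.capture('scene');cv2.imwrite('pics/s11.png',a[:,:,::-1])
im=vision.capture('top');cv2.imwrite('pics/t11.png',im[:,:,::-1])"
```

```text
t 18.65 pos [683.7 -28.7 237.1] rot [-1.573 -0.012  0.013] F [-0.5  0.5 -0.7]
shift cm [-11.87  -6.5   33.02] turn -0.007
```

View pics/s11.png

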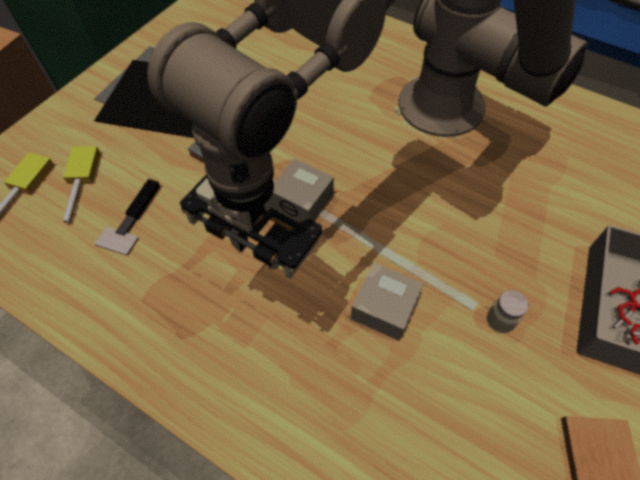

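View pics/t11.png

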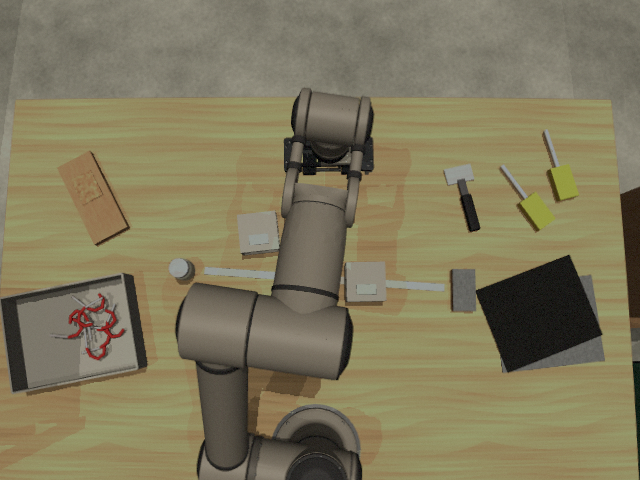

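The final pictures show the stamped bin lying across the line (top view, around 366,283) and the plain one lying beyond it (around 259,233). The jar, sanding block and scraper are at their starting pixels, and the tool is clear in the air.

```bash
python3 -c "
from h import *
print(order.close_job())"
```

```text
the job is handed in; nothing more can be done
None
```

I tipped both bins onto their sides with the fingers, and the stamped one now lies across the dispatch line. I handed the job in at about 18.7 s, well inside the 61 s limit.

- **Which bin was stamped:** the left bin's underside was evenly dark with no ring. The right bin's showed the ring with a bar through it, checked before I pushed it.
- **Stamped bin:** I pushed it in two stages, and it is still on its side. In the top camera its middle is at x = 429.7 mm and the line's centre there is at 429.5 mm, so about half lies on each side.
- **Scene camera check:** the arm hid the bin from this camera right after the last push, so I couldn't repeat the position measurement there. The later picture does show it on its side with the ring visible.
- **Plain bin:** it lies where it fell, beyond the line.
- **Bystanders:** the jar, sanding block and scraper look unmoved in the top view. The arm partly hides the sanding block in the last scene picture.
- **Forces:** readings at the end of each move stayed around 5 N or less, and the tool was clear of everything at the end. No check disagreed.

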